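# Shake up a settled sample and hold it on the vortex mixer

### The arm

A 6-joint arm with a two-finger parallel gripper is mounted at the origin on the work surface. World frame = base frame: x ahead of the robot, y to its left, z up, the work surface at z = 0. Lengths are in m, angles in rad, forces in N, time in s.
With the tool pointing down it reaches from about 0.35 to 0.85 m from the base axis. Payload 8.1 kg.
Tool frame: the origin (TCP) lies midway between the tips of the shut fingers; the grasp point (between the pads) lies 19 mm behind it (robot.grip_point_offset is the distance from the TCP to the grasp point, in m); z points along the fingers, y is the line along which they close (so a half turn about z gives the same grasp; the last joint's range is limited). The gripper opens to 93 mm and grips with 3 to 60 N. Pads are 15 mm wide; open, the fingers measure 128 mm over their backs; the gripper's body (75 mm by 188 mm) begins 65 mm behind the grasp point.
Start: joints at [1.186, 0.13, 1.488, -0, 1.523, -0.085], TCP at [0.177, 0.573, 0.219] pointing down, gripper open.
Joint ranges: [-2.96, 2.96], [-0.89, 2.26], [0.02, 2.5], [-1.34, 4.48], [0, 2.73], [-2.66, 2.66]. Speed limits (rad/s): [2.39, 2.39, 2.79, 3.14, 3.14, 3.14].

### API

Orientations are given as a rotation vector (axis times angle).
In Python, from plant import robot, read_camera, job gives the robot as it stands.
- The arm moves only by the shell command python3 -m inch 'ROWS' [FORCE]. ROWS is JSON, one flat list of numbers, 5 for each row, row after row: the shift along the world's x, y, z in mm, then the turn about the world's z in degrees, then the opening in per cent of the stroke, from 0 (shut) to 100 (fully open). In form: [dx, dy, dz, yaw, hand, dx, dy, dz, yaw, hand, ...]. A call has 1 to 10 rows; each row is the pose to reach, as a shift and turn from the pose commanded when the call began; what a row does not reach only later rows make up. A row lasts 1/12 s, in which the tool goes at most 41.7 mm and 7.16 degrees, less where a joint would pass 70% of its speed; a pose out of reach is approached as far as the arm can. A call with a gripper value outside its range is refused whole. The fingers move at their own pace and stop on an object; FORCE is the grip in N (left out, the last holds). Time passes only in rows, so rows that repeat a pose let the fingers close. It gives the time, the measured TCP pose, the force, the opening and the grip force at its end, in the units of the state.
- robot.read_state(): the state, without advancing time (a new reading comes with each control period).
- read_camera(name): name is "side" or "top" or "wrist"; returns a dict with "image" (400x640x3 uint8, blue, green, red), "K" (3x3 intrinsics, pixels), "extrinsics" (4x4, takes a point from world to camera coordinates); the wrist camera has in their place "mount" (4x4, takes a point from camera to tool coordinates, whose origin is the TCP and whose axes are the flange's). Camera axes: x right, y down, z forward; pixel columns grow to the right and rows downward; lengths in m; the calibration is good to about 2 mm. The wrist camera is an equidistant fisheye: a pixel r from the principal point sees the ray r / f radians off the axis. A picture is of the moment at which its call begins: read the wrist's pose just before it. There is no depth.
- job.close_job(): hands the job in; it is judged then, once.
The state is a dict: "t": time; "q": joint angles; "dq": joint speeds; "joint_torque": joint torques, N m; "tool_pos": TCP position; "orientation": TCP orientation; "force": force on the tool from outside, world axes, zero at the start; "wrist_torque": the same for the moment, N m; "opening": finger opening in m; "gripper_force": force on a finger pad.
Only numpy, scipy, OpenCV 4.12 (cv2) and the standard library are available. Lean on these libraries where they do the work, as an engineer would, in place of code of your own. Each camera call takes 0.05 s, during which the arm holds its last target. There are 200 camera calls.

### The job

The sample in the yellow bottle with the white cap has settled: pick it up, turn it upside down in the air with the cap pointing well downwards for about a second, and turn it upright again. Then press its foot into the spring-loaded black rubber cup on top of the grey vortex mixer until the cup has sunk about half of its 16 mm travel, and finish like that: still gripping the upright bottle and keeping the cup pressed half-way, without letting go. Leave the other bottles, the beakers and the loose lids where they are.

Things in the scene. Friction and masses are not known exactly. Their poses are not given: they have to be found in the camera images.
- sample_bottle: the sample bottle: opaque yellow plastic, white cap. It is closed and stands on the bench, 48 mm across with straight sides up to 78 mm, then a 24 mm neck and a screw cap 29 mm across; 103 mm tall over all, about 0.16 kg. Origin at the centre of its underside, z towards the cap.
- cup_seat (a point): centre of the inner floor of the mixer's round black rubber cup, z up; it sinks with the cup. Unpressed it lies 126 mm above the bench. The inner floor is 58 mm across, the inside widens to 64 mm at the rim, which stands 10 mm above the floor (74 mm across outside). The cup sits centrally on the vortex mixer, a grey box 130 x 170 mm and 100 mm tall, fixed to the bench, at varying place and yaw.
- mixer_cup (a joint): how far the cup has been pressed straight down, in m: 0 = up, 0.016 = at its bottom stop, half-way = 0.008. A spring pushes it up: it starts to sink at 4 N and needs 0.5 N more for each mm (8 N half-way, 12 N at the stop), so the bottle's own weight does not press it.
- white_bottle: bystander: white bottle with a blue label band and a green cap, same shape as the sample bottle: 48 mm across with straight sides up to 78 mm, then a 24 mm neck and a screw cap 29 mm across; 103 mm tall over all, about 0.16 kg. Origin at the centre of its underside, z towards the cap.
- amber_bottle: bystander: amber glass bottle with a paper band and a black cap, same shape as the sample bottle: 48 mm across with straight sides up to 78 mm, then a 24 mm neck and a screw cap 29 mm across; 103 mm tall over all, about 0.16 kg. Origin at the centre of its underside, z towards the cap.
- beaker_a: bystander: empty clear glass beaker, 68 mm across, 90 mm tall; origin at the centre of its underside
- beaker_b: bystander: empty clear glass beaker, 60 mm across, 80 mm tall; origin at the centre of its underside
- jar_lid: bystander: cream jar lid lying flat, 60 mm across, 18 mm high; origin at the centre of its underside
- green_cap: bystander: small green screw cap lying flat, 30 mm across, 14 mm high; origin at the centre of its underside
Not all that is in view belongs to the job. Of the things like the part that bears cup_seat, leave any that is blue; of the rest the smaller one is meant. There is more than one size of the sample_bottle; the job needs the larger.

How it is judged:
On the way, in this order (a step that is already met when the one before it is completed fails the run):
1. the yellow bottle is held in the air upside down, its cap pointing at least 25 degrees below level, for 0.5 s (contact force between the fingers and sample_bottle above 1.5 N and angle between sample_bottle's own z axis and vertical above 2 rad and height (world z) of sample_bottle above 0.1 m), for 0.5 s.
2. it is held upright again (within 15 degrees), off the bench (contact force between the fingers and sample_bottle above 1.5 N and angle between sample_bottle's own z axis and vertical below 0.26 rad and height (world z) of sample_bottle above 0.05 m), for 0.2 s.
At the end, for the whole second after the job is handed in: The robot still grips the yellow bottle, which stands upright (within 11 degrees) with its foot inside the cup (within 12 mm of its centre, no more than 6 mm above its floor) and itself presses the cup down by 4 to 12 mm of its 16 mm with more than 3 N; the robot's hand does not push on the cup (contact force between the fingers and sample_bottle above 1.5 N and value of joint mixer_cup between 0.004 and 0.012 m and contact force between sample_bottle and mixer_cup above 3 N and angle between sample_bottle's own z axis and vertical below 0.2 rad and horizontal distance between sample_bottle and cup_seat below 0.012 m and z of sample_bottle in the frame of cup_seat below 0.006 m and contact force between each of the arm, the fingers and mixer_cup below 0.5 N); the arm keeps its last pose, push and grip.
It fails at once if a bystander (other bottle, beaker, lid or cap) is shifted by more than 30 mm or tipped over (distance of any of white_bottle, amber_bottle, beaker_a, beaker_b, jar_lid, green_cap from where it was at the start of the episode above 0.03 m or angle between any of white_bottle, amber_bottle, beaker_a, beaker_b, jar_lid, green_cap's own z axis and vertical above 0.5 rad).
It also fails if it takes over 45 s, if anything falls off the work surface, if the arm or the gripper's body presses on something with over 40 N, if the wrist force passes 120 N, or if a joint passes its speed limit or range.

## Working session

There is one attempt and no reset: what is moved stays moved. The work goes in short steps, Python scripts to look and compute and a shell command to move; the robot and the scene stay as the last step left them, time stands still between calls to the robot, and variables do not carry over. Pictures are saved under pics/ and viewed, at most 10 in all, crops included, and the job is handed in when it is done.

```bash
ls -la; mkdir -p pics; python3 -m inch 2>&1 | head -30; python3 - <<'E'
from plant import robot, read_camera, job
import cv2
print([a for a in dir(robot) if a[0]!='_'],robot.grip_point_offset)
s=robot.read_state();print(s)
for n in("top","side","wrist"):
    c=read_camera(n);cv2.imwrite(f"pics/{n}0.png",c["image"]);print(n,c["K"].tolist(),(c.get("extrinsics") if n!="wrist" else c["mount"]).tolist())
E
```

```text
total 12
drwxr-xr-x  3 agent agent 4096 Dec  1 10:47 .
drwxr-xr-x 23 root  root  4096 Dec  1 10:47 ..
drwxr-xr-x  2 agent agent 4096 Dec  1 10:47 pics
invalid input
['IKError', 'grip_point_offset', 'read_state'] 0.0188
{'t': 0.0, 'q': array([ 1.18557762e+00,  1.31156534e-01,  1.48929181e+00, -7.70436271e-06,
        1.52295610e+00, -8.54151054e-02]), 'dq': array([-8.19482578e-04,  1.46584798e-03, -1.19047986e-03,  1.61113127e-03,
       -7.91175268e-05,  1.62915469e-05]), 'joint_torque': array([-3.51464856e-03, -5.59805775e+01, -4.91779375e+01,  7.64397718e-02,
        3.46838334e-02, -1.14540508e-04]), 'tool_pos': array([0.17697782, 0.57271736, 0.21758331]), 'orientation': array([-4.69105973e-01, -3.10595064e+00,  2.76997139e-03]), 'force': array([-0.04999178,  1.13269856, -0.91257883]), 'wrist_torque': array([0.00417732, 0.00099034, 0.02933194]), 'gripper_force': 0.0, 'opening': 0.09301443605640375}
top [[492.77793267385, 0.0, 319.74993235879714], [0.0, 492.77793267385, 206.39297042163727], [0.0, 0.0, 1.0]] [[-0.028573998368853434, -0.9992117296849207, -0.027558045599883844, 0.0608
[... 318 characters left out ...]
0, 1.0]] [[0.9765368288966337, -0.2151587269655738, -0.0090853739086684, -0.44252800287142663], [-0.15263346958639698, -0.6617598671027927, -0.7340142384546177, 0.17178252703790559], [0.15191723329012116, 0.7181786689276197, -0.6790733051201667, 0.9307856159642514], [0.0, 0.0, 0.0, 1.0]]
wrist [[309.70691628693146, 0.0, 322.96062652266323], [0.0, 309.70691628693146, 192.16118312418905], [0.0, 0.0, 1.0]] [[1.1051424892785406e-05, -0.9691121012512601, -0.24662062988775288, 0.06897096536464474], [0.9999999901094029, 4.5288936961542746e-05, -0.00013315444086651467, 0.0003017334365534863], [0.000140210766139492, -0.24662062597698145, 0.9691120921666706, -0.1670258781687081], [0.0, 0.0, 0.0, 1.0]]
```

View pics/top0.png

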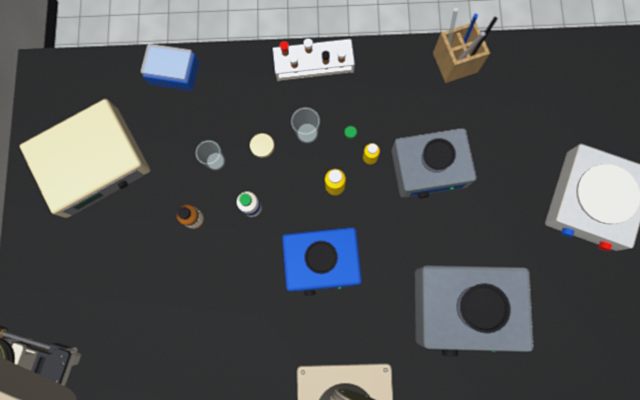

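View pics/side0.png

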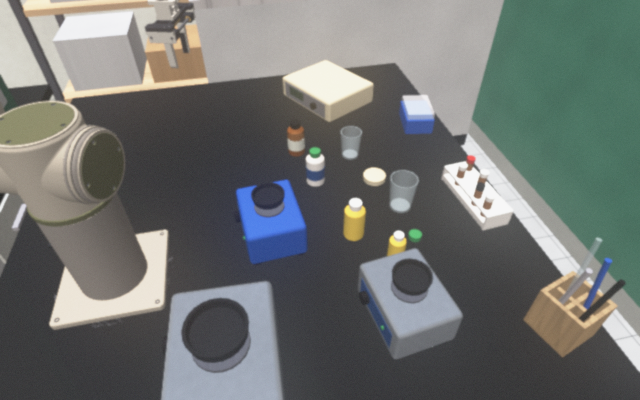

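The scene shows the large yellow bottle at top-view (335,182) and side-view (354,220). The small yellow one is at top (372,153). The small grey target mixer has its cup at top (438,155) and side (412,278). The blue and large grey mixers are distractors.

```bash
cat >h.py <<'E'
import numpy as np,cv2
from plant import robot, read_camera
def ray(c,u,v):
    E=c["extrinsics"];R,t=E[:3,:3],E[:3,3];d=R.T@np.linalg.solve(c["K"],[u,v,1.]);return -R.T@t,d
def plane(c,u,v,z):
    o,d=ray(c,u,v);return o+d*(z-o[2])/d[2]
def proj(c,p):
    E=c["extrinsics"];q=c["K"]@(E[:3,:3]@np.array(p)+E[:3,3]);return q[:2]/q[2]
def blobs(mask,box,amin=15):
    m=np.zeros_like(mask);x0,y0,x1,y1=box;m[y0:y1,x0:x1]=mask[y0:y1,x0:x1]
    n,l,s,ce=cv2.connectedComponentsWithStats(m)
    return [(s[i].tolist(),ce[i],(l==i).astype(np.uint8)) for i in range(1,n) if s[i][4]>=amin]
E
python3 - <<'E'
from h import *
T=read_camera("top");S=read_camera("side")
def hsv(c): return cv2.cvtColor(c["image"],cv2.COLOR_BGR2HSV)
for c,n,bx,cap in((T,"top",(310,155,360,205),None),(S,"side",(335,190,375,245),None)):
    h=hsv(c);w=((h[...,1]<60)&(h[...,2]>140)).astype(np.uint8)
    for s,ce,_ in blobs(w,bx): print(n,"cap",s,ce,plane(c,*ce,.103 if n=="top" else .097)[:2])
    y=((h[...,0]>15)&(h[...,0]<35)&(h[...,1]>120)&(h[...,2]>80)).astype(np.uint8)
    for s,ce,_ in blobs(y,bx): print(n,"yel",s,ce)
h=hsv(T);w=((h[...,1]<60)&(h[...,2]>140)).astype(np.uint8)
for s,ce,_ in blobs(w,(355,135,390,170)): print("small cap",s,plane(T,*ce,.08)[:2])
for c,n,bx in((T,"top",(410,128,470,180)),(S,"side",(380,250,445,305))):
    d=(h:=hsv(c))[...,2]<60
    for s,ce,m in blobs(d.astype(np.uint8),bx,100):
        k=max(cv2.findContours(m,0,1)[0],key=len);e=cv2.fitEllipse(k);print(n,"cup",s,ce,e,plane(c,*e[0],.136)[:2])
# mixer top face corners (top view)
h=hsv(T);g=((h[...,2]>70)&(h[...,2]<150)).astype(np.uint8)
for s,ce,m in blobs(g,(380,115,490,205),500):
    k=max(cv2.findContours(m,0,1)[0],key=len);p=cv2.approxPolyDP(cv2.convexHull(k),4,True)[:,0];print(s,[(q.tolist(),plane(T,*q,.1)[:2].round(3).tolist()) for q in p])
for nm,u,v,z in(("white",247,200,.103),("amber",187,214,.103),("beakA",305,118,.09),("beakB",208,150,.08),("lid",262,145,.018),("gcap",350,131,.014),("bluecup",321,257,.136),("bigcup",484,307,.136)): print(nm,plane(T,u,v,z)[:2].round(3))
im=np.hstack([cv2.resize(T["image"][110:215,300:490],None,fx=2.1,fy=2.1,interpolation=2),cv2.resize(S["image"][180:360,330:470],(320,220),interpolation=2)[:220]]) if 0 else cv2.resize(T["image"][110:215,300:490],None,fx=4,fy=4,interpolation=2)
cv2.imwrite("pics/crop1.png",im)
E
```

```text
top cap [329, 170, 13, 13, 127] [334.7480315  176.12598425] [0.53813141 0.00805527]
top yel [324, 168, 22, 28, 336] [334.43452381 183.60119048]
side cap [348, 197, 15, 14, 151] [355.12582781 203.64238411] [0.5394911 0.0065212]
side yel [344, 205, 22, 36, 601] [353.71214642 223.52246256]
small cap [368, 143, 9, 11, 71] [ 0.60958838 -0.08337721]
top cup [410, 128, 46, 8, 193] [425.9119171  130.12435233] ((415.0072326660156, 131.00257873535156), (5.567000389099121, 65.49954223632812), 85.52462005615234) [ 0.62851196 -0.17684408]
top cup [424, 139, 31, 31, 742] [438.71428571 153.70754717] ((438.739501953125, 153.70840454101562), (29.366199493408203, 30.394533157348633), 64.81244659423828) [ 0.57319241 -0.22631167]
[392, 128, 85, 69, 3026] [([464, 128], [0.644, -0.298]), ([476, 178], [0.523, -0.315]), ([465, 187], [0.503, -0.288]), ([401, 196], [0.487, -0.142]), ([392, 154], [0.587, -0.127]), ([395, 139], [0.623, -0.136])]
white [0.489 0.211]
amber [0.461 0.349]
beakA [0.687 0.074]
beakB [0.619 0.309]
lid [0.647 0.188]
gcap [ 0.677 -0.036]
bluecup [0.35  0.044]
bigcup [ 0.234 -0.296]
```

View pics/crop1.png

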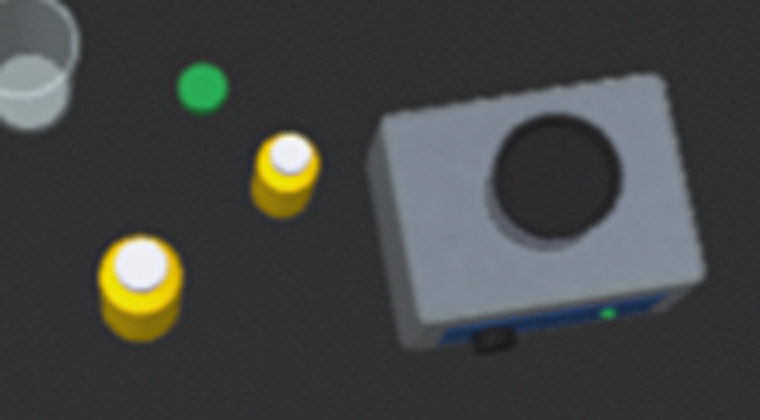

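```bash
python3 -m inch '[362,-566,30,25.6,100,362,-566,30,25.6,100,362,-566,30,25.6,100,362,-566,30,25.6,100,362,-566,30,25.6,100,362,-566,30,25.6,100,362,-566,30,25.6,100,362,-566,30,25.6,100,362,-566,30,25.6,100,362,-566,30,25.6,100]' 20
```

```text
t: 1.08
tool_pos: [0.4, 0.2241, 0.2373]
orientation: [-0.231, 3.132, 0.0]
force: [0.9, 0.9, -0.6]
opening: 0.0928
gripper_force: 0.0
```

```bash
python3 -m inch '[139,-217,-20,0,100,139,-217,-20,0,100,139,-217,-20,0,100,139,-217,-20,0,100,139,-217,-20,0,100,139,-217,-20,0,100,139,-217,-20,0,100,139,-217,-20,0,100,139,-217,-20,0,100]'
python3 - <<'E'
from h import *
from scipy.spatial.transform import Rotation as Ro
s=robot.read_state();w=read_camera("wrist");cv2.imwrite("pics/w1.png",w["image"])
R=Ro.from_rotvec(s["orientation"]).as_matrix();print(s["tool_pos"],R[:,1],s["q"].round(2))
h=cv2.cvtColor(w["image"],cv2.COLOR_BGR2HSV);K=w["K"];M=w["mount"]
def pl(u,v,z):
    p=np.array([(u-K[0,2]),(v-K[1,2])]);r=np.hypot(*p);th=r/K[0,0];d=np.r_[p/r*np.sin(th),np.cos(th)]
    o=s["tool_pos"]+R@M[:3,3];d=R@M[:3,:3]@d;return (o+d*(z-o[2])/d[2])[:2].round(4)
m=((h[...,1]<60)&(h[...,2]>140)).astype(np.uint8)
for st,ce,_ in blobs(m,(0,0,640,400),150): print(st,ce,pl(*ce,.103))
E
```

```text
t: 1.83
tool_pos: [0.5381, 0.0089, 0.2167]
orientation: [0.228, -3.132, -0.001]
force: [-0.6, -0.1, -0.4]
opening: 0.0931
gripper_force: 0.0
[0.53810618 0.00886163 0.21670414] [-1.45043881e-01  9.89424935e-01  7.55519060e-04] [-0.08 -0.03  1.66  0.    1.52 -1.8 ]
[0, 45, 36, 127, 2689] [ 11.89735961 104.42692451] [ 0.4794 -0.4315]
[62, 128, 120, 117, 7899] [134.31219142 176.58057982] [ 0.5526 -0.1897]
[482, 147, 42, 44, 1076] [499.34758364 166.01858736] [0.4867 0.1857]
[552, 146, 29, 26, 364] [562.04395604 156.71428571] [0.4594 0.2748]
[305, 173, 31, 32, 779] [319.89216945 188.521181  ] [0.5375 0.0066]
[8, 212, 87, 96, 1595] [ 53.85454545 254.63636364] [ 0.6842 -0.3492]
[407, 220, 60, 44, 1077] [435.74373259 243.87929434] [0.5783 0.1335]
[180, 222, 60, 42, 1127] [210.45430346 244.32209406] [ 0.6125 -0.0972]
[553, 226, 87, 41, 1468] [607.86239782 248.07152589] [0.5635 0.4328]
[147, 268, 353, 69, 8468] [305.61407652 289.50165328] [0.648  0.0072]
[599, 330, 41, 70, 1355] [626.2199262  376.79188192] [0.9094 0.8464]
[110, 360, 313, 40, 7410] [246.82348178 386.77260459] [ 0.8271 -0.0532]
```

View pics/w1.png

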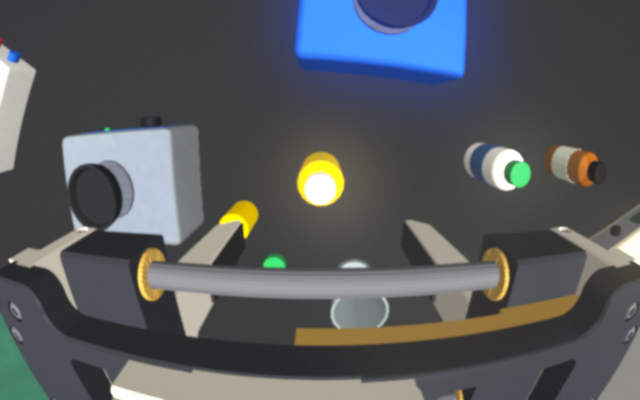

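The wrist view has the bottle centred at (320,188), between the fingers, and nothing is in their way. I'll descend and grasp.

```bash
python3 -m inch '[0,-2,-40,0,100,0,-2,-80,0,100,0,-2,-120,0,100,0,-2,-160,0,100,0,-2,-180,0,100,0,-2,-193,0,100,0,-2,-193,0,100,0,-2,-193,0,30,0,-2,-193,0,30,0,-2,-193,0,30]' 10 && python3 -m inch '[0,0,0,0,30,0,0,0,0,30,0,0,0,0,30,0,0,0,0,30]'
```

```text
t: 2.72
tool_pos: [0.5405, 0.007, 0.0267]
orientation: [-0.231, 3.129, -0.001]
force: [-0.6, 0.6, 0.2]
opening: 0.0776
gripper_force: 0.0
t: 3.05
tool_pos: [0.5387, 0.0068, 0.0245]
orientation: [-0.23, 3.132, -0.0]
force: [0.5, 0.4, -0.6]
opening: 0.0513
gripper_force: 0.0
```

```bash
python3 -m inch '[0,0,0,0,30,0,0,0,0,30,0,0,40,0,30,-40,-20,80,0,30,-84,-60,88,0,30,-84,-100,88,0,30,-84,-140,88,0,30,-84,-177,88,0,30,-84,-177,88,0,30,-84,-177,88,0,30]' 10
python3 - <<'E'
from h import *
c=read_camera("side");cv2.imwrite("pics/s2.png",cv2.resize(c["image"][130:370,260:580],None,fx=2,fy=2))
s=robot.read_state();print(s["tool_pos"],s["gripper_force"],s["opening"])
E
```

```text
t: 3.88
tool_pos: [0.4538, -0.1737, 0.1123]
orientation: [-0.224, 3.133, -0.002]
force: [0.7, 0.6, -1.1]
opening: 0.0475
gripper_force: 10.0
[ 0.45383947 -0.17166957  0.11187986] 9.9996578308469 0.04802099004559433
```

View pics/s2.png

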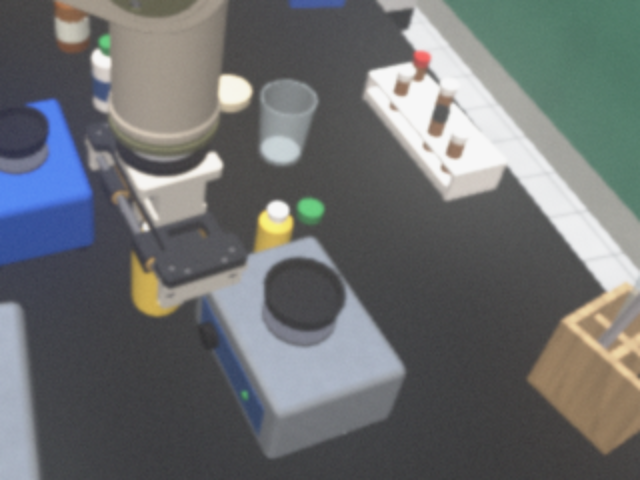

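The bottle is held upright just in front of the mixer's left front corner, at crop (155,285). I'll push its foot against the top edge to pivot it between the pads.

```bash
python3 -m inch '[10,-4,0,0,30,18,-4,0,0,30,24,-4,0,0,30,30,-4,0,0,30,36,-4,0,0,30,42,-4,0,0,30,46,-4,-2,0,30,48,-4,-4,0,30,50,-4,-5,0,30,50,-4,-5,0,30]' 8
python3 - <<'E'
from h import *
im=[cv2.resize(read_camera("side")["image"][190:350,290:470],None,fx=2.2,fy=2.2),cv2.resize(read_camera("wrist")["image"][100:260,230:410],None,fx=2.2,fy=2.2)]
cv2.imwrite("pics/s3.png",np.hstack(im))
s=robot.read_state();print(s["tool_pos"],s["gripper_force"],s["opening"],s["force"])
E
```

```text
t: 4.77
tool_pos: [0.5046, -0.174, 0.1067]
orientation: [0.231, -3.133, -0.0]
force: [-1.5, 0.6, -1.1]
opening: 0.0473
gripper_force: 8.0
[ 0.50446787 -0.17405427  0.10684499] 7.999868295300985 0.04744910566464199 [ 0.41449395  0.15001176 -0.95571892]
```

View pics/s3.png

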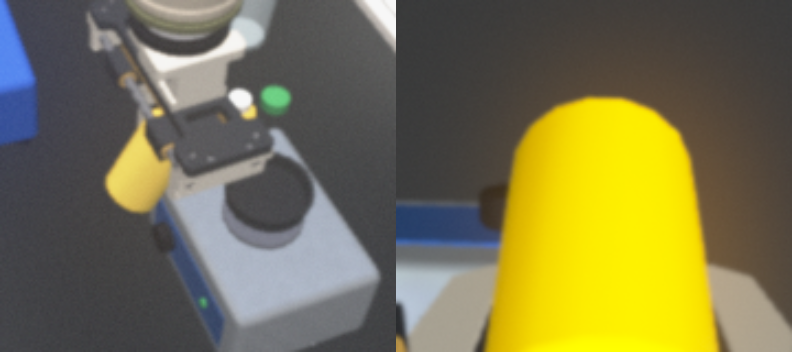

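The pivot works. The foot now points at the robot (crop (135,195)) and the cap is tilted towards the mixer. I'll estimate the angle.

```bash
cat >>h.py <<'E'
def tilt(dirs, n="side",hv=.042):
    """foot-end: extreme foot pixel predictions for tilt angles (cap dir horizontal unit vec dirs)"""
    s=robot.read_state();c=read_camera(n);P=s["tool_pos"]+[0,0,.0188];a=np.array([*dirs,0.]);y=np.array([-a[1],a[0],0])
    h=cv2.cvtColor(c["image"],cv2.COLOR_BGR2HSV);m=((h[...,0]>15)&(h[...,0]<35)&(h[...,1]>120)&(h[...,2]>60)).astype(np.uint8)
    u0,v0=proj(c,P).astype(int);B=blobs(m,(u0-60,v0-60,u0+60,v0+60),40);print("yellow",[(b[0]) for b in B])
    for th in range(0,181,15):
        t=np.radians(th);ax=a*np.sin(t)+np.array([0,0,np.cos(t)]);e=np.cross(ax,y)
        ph=np.linspace(0,6.28,40);pts=[proj(c,P+ax*k+.024*(np.cos(q)*y+np.sin(q)*e)) for k in(-hv,.078-hv) for q in ph]
        pts=np.array(pts);cap=proj(c,P+ax*(.097-hv));print(th,pts.min(0).round(),pts.max(0).round(),"cap",cap.round())
E
python3 -c "
from h import *
tilt([.989,.145])"
```

```text
yellow [[338, 245, 29, 42, 699]]
0 [351. 238.] [379. 285.] cap [367. 241.]
15 [346. 238.] [383. 285.] cap [374. 239.]
30 [342. 238.] [386. 285.] cap [380. 239.]
45 [340. 238.] [388. 285.] cap [385. 241.]
60 [339. 239.] [388. 284.] cap [389. 244.]
75 [339. 240.] [388. 282.] cap [391. 248.]
90 [339. 243.] [388. 280.] cap [391. 252.]
105 [339. 246.] [388. 276.] cap [389. 257.]
120 [339. 246.] [388. 275.] cap [386. 262.]
135 [340. 242.] [386. 277.] cap [381. 267.]
150 [343. 239.] [384. 280.] cap [376. 272.]
165 [347. 237.] [380. 282.] cap [369. 276.]
180 [351. 236.] [380. 283.] cap [363. 278.]
```

```bash
python3 -m inch '[4,0,-1,0,30,8,0,-2,0,30,10,0,-2,0,30,10,0,-2,0,30,10,0,38,0,30,-20,0,70,-7,30,-40,0,70,-14,30,-40,0,70,-21,30,-40,0,70,-28,30,-40,0,70,-35,30]' 20
for i in 1 2; do python3 -m inch '[0,0,0,-7,30,0,0,0,-14,30,0,0,0,-21,30,0,0,0,-28,30,0,0,0,-35,30,0,0,0,-42,30,0,0,0,-49,30,0,0,0,-56,30,0,0,0,-63,30,0,0,0,-70,30]'; done
python3 -m inch '[0,0,0,-5,30,0,0,0,-5,30]'
python3 - <<'E'
from h import *
im=[cv2.resize(read_camera("side")["image"][170:330,270:450],None,fx=2.2,fy=2.2),cv2.resize(read_camera("wrist")["image"][60:260,210:430],(396,352))]
cv2.imwrite("pics/s4.png",np.hstack(im)); tilt([-.989,-.145]); print(robot.read_state()["q"])
E
```

```text
t: 5.75
tool_pos: [0.4648, -0.1745, 0.1776]
orientation: [0.731, 3.053, -0.001]
force: [0.1, 0.4, -1.3]
opening: 0.0476
gripper_force: 20.0
t: 6.58
tool_pos: [0.4649, -0.1744, 0.1771]
orientation: [2.351, 2.082, 0.001]
force: [0.5, 0.0, -2.1]
opening: 0.0473
gripper_force: 20.0
t: 7.42
tool_pos: [0.4649, -0.1743, 0.1771]
orientation: [3.121, 0.358, 0.001]
force: [-0.3, -0.4, -1.8]
opening: 0.0471
gripper_force: 20.0
t: 7.58
tool_pos: [0.4648, -0.1743, 0.1771]
orientation: [3.133, 0.224, 0.001]
force: [-0.2, 0.3, -1.5]
opening: 0.0471
gripper_force: 20.0
yellow [[333, 231, 14, 14, 63], [388, 239, 17, 16, 173]]
0 [331. 215.] [360. 265.] cap [346. 217.]
15 [327. 215.] [363. 264.] cap [338. 220.]
30 [323. 217.] [368. 262.] cap [331. 224.]
45 [321. 219.] [371. 258.] cap [325. 230.]
60 [320. 223.] [373. 255.] cap [320. 236.]
75 [321. 223.] [373. 255.] cap [317. 242.]
90 [321. 219.] [373. 258.] cap [316. 248.]
105 [321. 216.] [373. 261.] cap [317. 253.]
120 [320. 214.] [373. 262.] cap [320. 257.]
135 [321. 212.] [372. 263.] cap [324. 260.]
150 [323. 212.] [370. 263.] cap [330. 261.]
165 [327. 212.] [366. 263.] cap [337. 261.]
180 [331. 212.] [361. 263.] cap [344. 259.]
[-4.62069395e-01 -1.30878519e-01  1.82559599e+00  4.64832814e-06
  1.44645282e+00  9.58423740e-01]
```

View pics/s4.png

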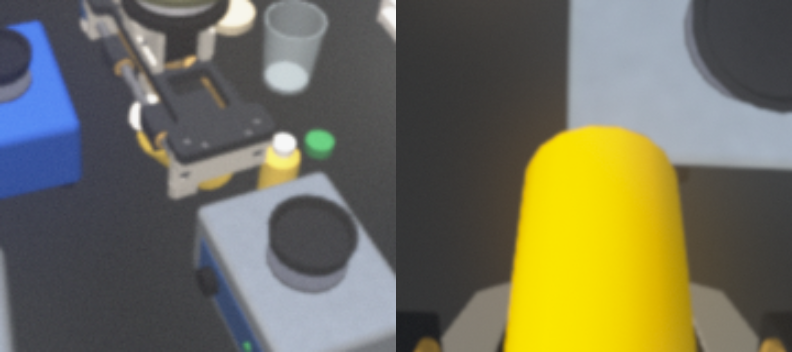

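The cap (white, crop (137,113)) now points at the robot and is still above level. The wrist view shows the mixer's front-left corner at full pixel (308,154). I'll locate the edge precisely.

```bash
cat >>h.py <<'E'
from scipy.spatial.transform import Rotation as Ro
def wpl(w,s,u,v,z):
    R=Ro.from_rotvec(s["orientation"]).as_matrix();K=w["K"];M=w["mount"]
    p=np.array([(u-K[0,2]),(v-K[1,2])]);r=np.hypot(*p);th=r/K[0,0];d=np.r_[p/r*np.sin(th),np.cos(th)]
    o=s["tool_pos"]+R@M[:3,3];d=R@M[:3,:3]@d;return (o+d*(z-o[2])/d[2])[:2].round(4)
E
python3 - <<'E'
from h import *
s=robot.read_state();w=read_camera("wrist");g=cv2.cvtColor(w["image"],cv2.COLOR_BGR2GRAY)
print("corner",wpl(w,s,308,154,.1))
for u in(400,430,460):
    col=g[100:200,u].astype(int);v=100+np.argmax(np.abs(np.diff(cv2.blur(col.astype(np.float32),(1,5))[:,0])));print(u,v,wpl(w,s,u,v,.1))
d=((g<70)).astype(np.uint8)
for st,ce,m in blobs(d[:150],(330,0,640,150),600):
    k=max(cv2.findContours(m,0,1)[0],key=len);e=cv2.fitEllipse(k);print(st,e,wpl(w,s,*e[0],.136))
E
```

```text
corner [ 0.4987 -0.1564]
400 116 [ 0.5407 -0.2241]
430 123 [ 0.5401 -0.2502]
460 110 [ 0.5565 -0.275 ]
[347, 0, 293, 150, 22034] ((505.17413330078125, 67.54154205322266), (150.8614501953125, 370.6473388671875), 92.65875244140625) [ 0.5942 -0.2918]
[377, 24, 95, 99, 7276] ((423.89532470703125, 72.64860534667969), (91.4277572631836, 99.66231536865234), 147.0495147705078) [ 0.5726 -0.2271]
```

```bash
python3 -m inch '[33,0,-30,0,30,33,0,-46,0,30,33,0,-52,0,30,33,0,-58,0,30,33,0,-64,0,30,33,0,-70,0,30,33,0,-70,0,30,33,0,-52,0,30,6,-16,-52,0,30,6,-16,-60,0,30]' 8
cat >>h.py <<'E'
def wcap():
    s=robot.read_state();c=read_camera("side");P=s["tool_pos"]+[0,0,.0188];u,v=proj(c,P).astype(int)
    h=cv2.cvtColor(c["image"],cv2.COLOR_BGR2HSV);w=((h[...,1]<50)&(h[...,2]>150)).astype(np.uint8)
    print("white",[(b[0],b[1].round()) for b in blobs(w,(u-60,v-60,u+60,v+60),10)])
E
python3 -c "
from h import *
wcap();tilt([-.989,-.145])"
```

```text
t: 8.62
tool_pos: [0.47, -0.1928, 0.1208]
orientation: [3.129, 0.231, 0.006]
force: [-0.9, 0.1, -1.3]
opening: 0.0476
gripper_force: 8.0
white [([315, 207, 12, 10, 54], array([319., 211.])), ([391, 206, 18, 6, 83], array([400., 208.])), ([334, 215, 15, 20, 153], array([343., 225.])), ([364, 218, 7, 11, 54], array([367., 223.])), ([393, 230, 12, 11, 97], array([399., 235.])), ([332, 235, 15, 21, 150], array([338., 246.])), ([396, 251, 13, 9, 84], array([403., 255.])), ([352, 267, 57, 59, 1329], array([387., 297.]))]
yellow [[388, 236, 19, 17, 194]]
0 [336. 244.] [364. 292.] cap [351. 248.]
15 [332. 245.] [366. 291.] cap [343. 251.]
30 [328. 247.] [371. 288.] cap [336. 255.]
45 [326. 249.] [374. 286.] cap [329. 260.]
60 [325. 252.] [375. 282.] cap [325. 265.]
75 [326. 252.] [376. 283.] cap [322. 271.]
90 [326. 248.] [376. 286.] cap [321. 276.]
105 [326. 245.] [376. 288.] cap [322. 281.]
120 [325. 243.] [376. 290.] cap [325. 284.]
135 [326. 242.] [375. 291.] cap [329. 287.]
150 [328. 241.] [373. 291.] cap [335. 288.]
165 [331. 241.] [369. 291.] cap [341. 287.]
180 [336. 242.] [364. 290.] cap [348. 285.]
```

```bash
python3 - <<'E'
from h import *
im=[cv2.resize(read_camera("side")["image"][190:350,270:450],None,fx=2.2,fy=2.2),cv2.resize(read_camera("wrist")["image"][60:260,210:430],(396,352))]
cv2.imwrite("pics/s5.png",np.hstack(im))
E
```

```text
(no output)
```

View pics/s5.png

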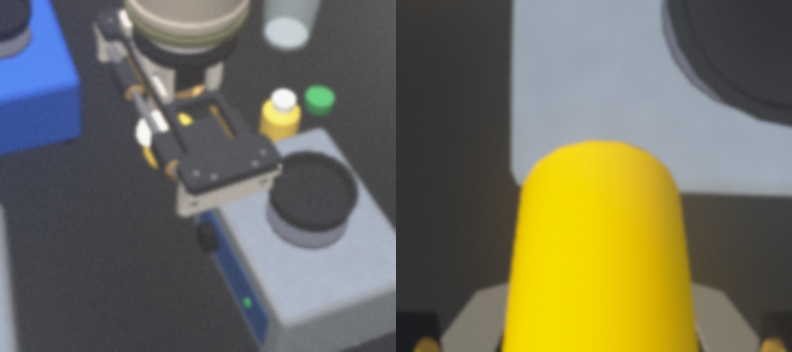

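```bash
cat >>h.py <<'E'
def wtilt(hv=.042):
    w=read_camera("wrist");h=cv2.cvtColor(w["image"],cv2.COLOR_BGR2HSV);y=(h[...,0]>15)&(h[...,0]<35)&(h[...,1]>150)&(h[...,2]>60)
    r=np.where(y[:,315:331].mean(1)>.5)[0];print("yellow rows",r.min(),r.max())
    K=w["K"];M=np.linalg.inv(w["mount"]);sg=1
    def pv(p):
        q=M[:3,:3]@p+M[:3,3];th=np.arctan2(np.hypot(*q[:2]),q[2]);return K[1,2]+K[0,0]*th*q[1]/np.hypot(*q[:2])
    for t in range(0,181,10):   # foot towards tool +x, cap towards -x
        a=np.radians(t);ax=np.array([-np.sin(a),0,-np.cos(a)]);n=np.array([np.cos(a),0,-np.sin(a)]);P=np.array([0,0,-.0188])
        print(t,[round(pv(P+ax*k+n*e)) for k,e in((-hv,.024),(-hv,-.024),(.078-hv,.024),(.078-hv,-.024),(.103-hv,.0145),(.103-hv,-.0145))])
E
python3 -c "
from h import *
wtilt()"
```

```text
yellow rows 141 344
0 [184, 254, 229, 326, 283, 348]
10 [175, 241, 248, 330, 313, 361]
20 [167, 229, 268, 330, 336, 367]
30 [160, 217, 285, 328, 353, 369]
40 [156, 205, 301, 324, 363, 367]
50 [154, 194, 313, 318, 369, 362]
60 [154, 184, 322, 311, 369, 355]
70 [158, 174, 328, 302, 366, 345]
80 [166, 166, 330, 292, 360, 334]
90 [177, 160, 330, 282, 352, 322]
100 [193, 156, 327, 271, 342, 308]
110 [212, 154, 322, 260, 330, 295]
120 [234, 154, 316, 249, 317, 280]
130 [256, 158, 308, 238, 304, 265]
140 [278, 166, 300, 227, 290, 250]
150 [298, 178, 290, 216, 275, 235]
160 [314, 194, 279, 205, 260, 220]
170 [327, 213, 269, 195, 245, 206]
180 [335, 235, 257, 186, 230, 191]
```

```bash
cat >>h.py <<'E'
def fit(dirs,foot_plus=True):
    "grid over grip height and tilt: predict wrist extreme rows + side cap outline"
    s=robot.read_state();w=read_camera("wrist");c=read_camera("side");K=w["K"];M=np.linalg.inv(w["mount"]);a=np.array([*dirs,0.]);P=s["tool_pos"]+[0,0,.0188];yy=np.array([-a[1],a[0],0])
    def pv(p):
        q=M[:3,:3]@p+M[:3,3];r=np.hypot(*q[:2]);return K[1,2]+K[0,0]*np.arctan2(r,q[2])*q[1]/r
    sx=-1 if foot_plus else 1
    for hv in(.042,.047,.052,.057,.062):
        for t in range(20,151,10):
            b=np.radians(t);ax=np.array([sx*np.sin(b),0,-np.cos(b)]);n=np.array([np.cos(b),0,sx*np.sin(b)]);Q=np.array([0,0,-.0188])
            f=min(pv(Q-ax*hv+n*.024),pv(Q-ax*hv-n*.024))
            A=a*np.sin(b)+np.array([0,0,np.cos(b)]);e=np.cross(A,yy)
            pts=np.array([proj(c,P+A*k+.0145*(np.cos(q)*yy+np.sin(q)*e)) for k in(.085-hv,.103-hv) for q in np.linspace(0,6.28,30)])
            yield hv,t,round(f),pts.min(0).round(),pts.max(0).round()
E
python3 -c "
from h import *
for r in fit([-.989,-.145]):
    if abs(r[2]-141)<6: print(*r)"
```

```text
0.047 50 146 [322. 253.] [341. 271.]
0.047 60 145 [320. 256.] [338. 274.]
0.047 110 145 [319. 270.] [335. 289.]
0.047 120 146 [320. 272.] [337. 291.]
0.052 40 143 [326. 250.] [346. 269.]
0.052 50 138 [324. 253.] [343. 272.]
0.052 60 136 [322. 257.] [340. 274.]
0.052 70 137 [321. 260.] [338. 277.]
0.052 80 142 [321. 262.] [337. 280.]
0.052 90 142 [321. 264.] [336. 283.]
0.052 100 138 [321. 266.] [336. 285.]
0.052 110 136 [321. 268.] [338. 288.]
0.052 120 137 [322. 270.] [340. 289.]
0.052 130 143 [324. 272.] [342. 290.]
0.057 30 145 [331. 249.] [350. 268.]
0.057 40 136 [328. 251.] [348. 270.]
0.057 140 146 [328. 271.] [346. 289.]
0.062 30 140 [332. 250.] [352. 269.]
0.062 140 139 [330. 269.] [348. 288.]
```

```bash
python3 - <<'E'
from h import *
s=robot.read_state();P=s["tool_pos"]+[0,0,.0188];im=[]
for n in("top","side"):
    c=read_camera(n);u,v=proj(c,P).astype(int);print(n,u,v,proj(c,P+[.05,0,0]),proj(c,P-[.05,0,0]))
    im.append(cv2.resize(c["image"][v-50:v+50,u-50:u+50],None,fx=4,fy=4,interpolation=2))
cv2.imwrite("pics/s6.png",np.hstack(im))
E
```

```text
top 425 198 [424.02933077 176.92959095] [427.1517071  221.33263858]
side 349 266 [376.08671132 261.90901381] [322.78772571 271.69841462]
```

View pics/s6.png

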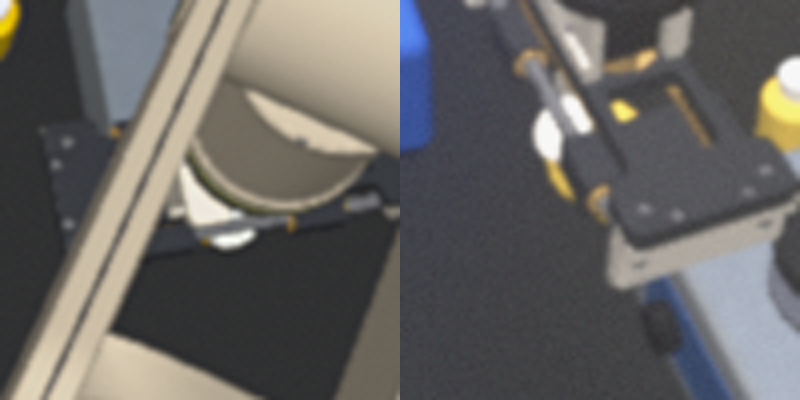

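```bash
python3 - <<'E'
from h import *
T=read_camera("top");S=read_camera("side");s=robot.read_state();print(s["tool_pos"]+[0,0,.0188])
o1,d1=ray(T,433.7,209.5);o2,d2=ray(S,333.5,249)
k=np.linalg.lstsq(np.c_[d1,-d2],o2-o1,rcond=None)[0];print(o1+d1*k[0],o2+d2*k[1])
E
```

```text
[ 0.47064113 -0.1898911   0.13588087]
[ 0.43580549 -0.19307153  0.19712763] [ 0.43880865 -0.19319493  0.19768392]
```

The bottle is still in the grip, but the tilt is unclear. I'll raise the hand to get a clear profile view from the side camera.

```bash
python3 -m inch '[0,0,40,0,30,0,0,80,0,30,0,0,120,0,30,0,0,160,0,30,0,0,200,0,30,0,0,240,0,30,0,0,280,0,30,0,0,320,0,30,0,0,350,0,30,0,0,350,0,30]' 20
cat >>h.py <<'E'
def profile(save=None):
    "rectified tool x/z-plane view through the bottle axis, 4 px/mm, P at centre (side camera); right = world +x-ish"
    s=robot.read_state();c=read_camera("side");P=s["tool_pos"]+[0,0,.0188];a=np.array([.989,.145,0])
    L=.08;w=[P-a*L+[0,0,L],P+a*L+[0,0,L],P+a*L-[0,0,L],P-a*L-[0,0,L]]
    src=np.float32([proj(c,p) for p in w]);dst=np.float32([[0,0],[480,0],[480,480],[0,480]])
    im=cv2.warpPerspective(c["image"],cv2.getPerspectiveTransform(src,dst),(480,480))
    h=cv2.cvtColor(im,cv2.COLOR_BGR2HSV)
    y=((h[...,0]>15)&(h[...,0]<35)&(h[...,1]>130)&(h[...,2]>70)).astype(np.uint8)
    for st,ce,m in blobs(y,(0,0,480,480),300):
        r=cv2.minAreaRect(np.argwhere(m)[:,::-1].astype(np.float32));print("yel mm",st[4]/9,((ce-240)/3).round(1),"rect",((np.array(r[0])-240)/3).round(1),(np.array(r[1])/3).round(1),round(r[2]))
    wt=((h[...,1]<45)&(h[...,2]>165)).astype(np.uint8)
    for st,ce,m in blobs(wt,(0,0,480,480),300): print("white mm",st[4]/9,((ce-240)/3).round(1),(np.array(st[2:4])/3).round())
    if save: cv2.imwrite(save,im)
E
python3 -c "
from h import *
profile('pics/p1.png')"
```

```text
t: 10.0
tool_pos: [0.4714, -0.1904, 0.475]
orientation: [3.127, 0.231, 0.015]
force: [0.5, -0.3, -0.4]
opening: 0.0472
gripper_force: 20.0
yel mm 650.3333333333334 [ -9.  -28.4] rect [-12.5 -23.2] [41.7 29.7] 90
yel mm 1057.2222222222222 [44.4 13. ] rect [47.  10.7] [26.7 54.7] 0
white mm 4791.333333333333 [-50.2 -36.3] [70. 94.]
white mm 3799.1111111111113 [ 42.7 -20.5] [75. 89.]
white mm 406.55555555555554 [72.3 37.6] [20. 34.]
```

View pics/p1.png

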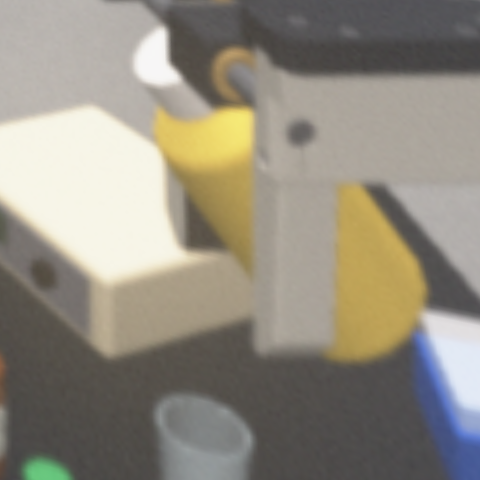

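The rectified view shows the bottle tilted about 40°, cap at (160,55) and foot at (390,325). It has slid up between the pads, so the pads hold it near the shoulder. New plan: lay it on its side, then regrasp near the foot so that gravity or an edge swings the cap down.

```bash
python3 -m inch '[10,40,0,0,30,20,80,0,0,30,30,120,-20,0,30,40,160,-50,0,30,59,200,-80,0,30,59,210,-120,0,30,59,210,-160,0,30,59,210,-200,0,30,59,210,-240,0,30,59,210,-280,0,30]' 20
python3 -m inch '[0,0,-40,0,30,0,0,-80,0,30,0,0,-120,0,30,0,0,-145,0,30,0,0,-155,0,30,0,0,-165,0,30,0,0,-175,0,30,0,0,-182,0,30,0,0,-186,0,30,0,0,-186,0,30]' 5
```

```text
t: 10.88
tool_pos: [0.5277, 0.0206, 0.1947]
orientation: [-3.133, -0.232, 0.004]
force: [-0.4, -0.3, -1.6]
opening: 0.0474
gripper_force: 20.0
t: 11.72
tool_pos: [0.5302, 0.0199, 0.0134]
orientation: [3.133, 0.231, 0.002]
force: [-1.0, 0.3, -1.2]
opening: 0.0474
gripper_force: 5.0
```

```bash
python3 -m inch '[0,0,0,0,65,0,0,0,0,65,0,0,0,0,65,0,0,0,0,65,0,0,0,0,65,0,0,0,0,65]'
python3 - <<'E'
from h import *
for n in("side","top","wrist"):
    c=read_camera(n);cv2.imwrite(f"pics/{n}7.png",c["image"])
    h=cv2.cvtColor(c["image"],cv2.COLOR_BGR2HSV);y=((h[...,0]>18)&(h[...,0]<33)&(h[...,1]>150)&(h[...,2]>90)).astype(np.uint8);w=((h[...,1]<45)&(h[...,2]>170)).astype(np.uint8)
    b={"side":(270,140,430,290),"top":(270,120,420,240),"wrist":(230,90,420,260)}[n]
    print(n,"Y",[(q[0]) for q in blobs(y,b,25)],"W",[q[0] for q in blobs(w,b,25)])
S=read_camera("side");s=robot.read_state();P=s["tool_pos"]+[0,0,.0188]
for nm,p in(("P",P),("footlying",[P[0]+.05,.02,.024]),("caplying",[P[0]-.05,.02,.024])): print(nm,proj(S,p).round(),proj(read_camera("top"),p).round())
E
```

```text
t: 12.22
tool_pos: [0.5295, 0.0199, 0.0131]
orientation: [3.133, 0.231, 0.001]
force: [-0.1, 0.1, -0.2]
opening: 0.0605
gripper_force: 0.0
side Y [] W [[289, 140, 12, 11, 106], [332, 151, 36, 15, 103], [306, 154, 18, 17, 217], [329, 162, 5, 7, 25], [366, 168, 19, 14, 205], [336, 177, 11, 15, 54], [308, 180, 16, 6, 62], [391, 197, 19, 14, 203], [351, 218, 27, 13, 106], [314, 224, 10, 13, 97], [393, 230, 12, 11, 90], [362, 249, 63, 41, 952]]
top Y [[368, 147, 12, 17, 106], [320, 186, 19, 5, 36], [320, 191, 23, 21, 395]] W [[303, 131, 50, 14, 473], [368, 144, 9, 9, 65], [311, 179, 11, 11, 61], [358, 221, 4, 19, 36], [285, 225, 4, 14, 37], [280, 227, 2, 13, 26], [363, 229, 4, 11, 33]]
wrist Y [[277, 197, 92, 63, 5397]] W []
P [348. 221.] [330. 187.]
footlying [368. 219.] [329. 168.]
caplying [327. 226.] [331. 208.]
```

```bash
python3 -m inch '[0,0,0,0,100,0,0,0,0,100,0,0,20,0,100,0,0,60,0,100,0,0,100,0,100,0,0,140,0,100,0,0,180,0,100,0,0,190,0,100,0,0,190,0,100]'
cat >>h.py <<'E'
def lying():
    s=robot.read_state();w=read_camera("wrist");h=cv2.cvtColor(w["image"],cv2.COLOR_BGR2HSV)
    y=((h[...,0]>18)&(h[...,0]<33)&(h[...,1]>150)&(h[...,2]>70)).astype(np.uint8);wh=((h[...,1]<60)&(h[...,2]>140)).astype(np.uint8)
    print(s["tool_pos"])
    for nm,m,z in(("Y",y,.024),("W",wh,.024)):
        for st,ce,k in blobs(m,(200,60,440,262),150):
            r=cv2.minAreaRect(np.argwhere(k)[:,::-1].astype(np.float32));b=cv2.boxPoints(r)
            print(nm,st,"c",wpl(w,s,*ce,z),"box",[wpl(w,s,*q,z).tolist() for q in b])
E
python3 - <<'E'
from h import *
lying()
for n in("top","side"):
    c=read_camera(n);h=cv2.cvtColor(c["image"],cv2.COLOR_BGR2HSV);y=((h[...,0]>18)&(h[...,0]<33)&(h[...,1]>150)&(h[...,2]>90)).astype(np.uint8);w=((h[...,1]<60)&(h[...,2]>150)).astype(np.uint8)
    b={"side":(300,170,430,270),"top":(290,140,370,230)}[n]
    for nm,m in(("Y",y),("W",w)):
        for st,ce,k in blobs(m,b,25): print(n,nm,st,plane(c,*ce,.024)[:2].round(3))
E
```

```text
t: 13.32
tool_pos: [0.5323, 0.0197, 0.2082]
orientation: [3.132, 0.231, 0.014]
force: [0.6, -0.2, 0.2]
opening: 0.0932
gripper_force: 0.0
[0.53228602 0.01973093 0.20817596]
Y [403, 109, 37, 35, 799] c [ 0.6082 -0.0817] box [[0.6227, -0.0595], [0.6317, -0.1033], [0.5918, -0.1108], [0.5837, -0.0663]]
Y [300, 159, 44, 77, 3110] c [0.508  0.0184] box [[0.5469, 0.0488], [0.5541, 0.0001], [0.4623, -0.015], [0.4547, 0.0369]]
W [200, 60, 23, 27, 479] c [0.6373 0.1703] box [[0.6499, 0.1844], [0.6512, 0.1562], [0.6202, 0.1514], [0.6184, 0.1794]]
W [278, 60, 35, 7, 170] c [0.6561 0.0687] box [[0.6565, 0.0898], [0.6612, 0.0516], [0.6542, 0.0505], [0.6495, 0.0887]]
W [427, 116, 13, 22, 240] c [ 0.61   -0.1004] box [[0.6204, -0.0898], [0.6235, -0.1048], [0.5989, -0.1094], [0.596, -0.0942]]
W [407, 221, 33, 41, 221] c [ 0.4662 -0.1184] box [[0.4895, -0.0894], [0.4973, -0.0971], [0.4455, -0.1533], [0.4371, -0.1449]]
W [200, 222, 38, 40, 688] c [0.4278 0.145 ] box [[0.4014, 0.1781], [0.4695, 0.1352], [0.4586, 0.1157], [0.3896, 0.157]]
W [309, 234, 25, 17, 341] c [0.4494 0.0104] box [[0.4576, 0.0262], [0.4619, -0.0027], [0.4407, -0.0061], [0.4363, 0.0234]]
top Y [318, 177, 25, 38, 714] [0.511 0.02 ]
top W [303, 140, 43, 18, 77] [0.621 0.04 ]
top W [290, 140, 79, 90, 1328] [ 0.484 -0.011]
top W [306, 150, 14, 15, 106] [0.604 0.064]
side W [359, 170, 27, 16, 336] [0.639 0.17 ]
side W [307, 179, 16, 7, 74] [0.483 0.181]
side W [391, 185, 25, 27, 336] [0.679 0.068]
side W [314, 224, 10, 14, 104] [0.457 0.012]
side W [393, 230, 12, 11, 99] [ 0.632 -0.043]
side W [361, 249, 65, 21, 567] [ 0.592 -0.11 ]
```

```bash
python3 -m inch '[-5,1,-40,0,100,-5,1,-80,0,100,-5,1,-120,0,100,-5,1,-160,0,100,-5,1,-190,0,100,-5,1,-201,0,100,-5,1,-201,0,30,-5,1,-201,0,30,-5,1,-201,0,30,-5,1,-201,0,30]' 5
python3 -m inch '[0,0,0,0,30,0,0,0,0,30,0,0,0,0,30,0,0,0,0,30,0,0,0,0,30]'
```

```text
t: 14.3
tool_pos: [0.5232, 0.0209, 0.0006]
orientation: [-3.133, -0.231, 0.004]
force: [0.1, 0.5, -0.4]
opening: 0.071
gripper_force: 0.0
t: 14.72
tool_pos: [0.5243, 0.0208, 0.0018]
orientation: [3.133, 0.231, -0.0]
force: [1.2, -0.7, -1.7]
opening: 0.0478
gripper_force: 5.0
```

```bash
python3 -m inch '[0,0,20,0,30,0,0,60,0,30,0,0,100,0,30,0,0,140,0,30,0,0,180,0,30,0,0,220,0,30,0,0,260,0,30,0,0,300,0,30,0,0,340,0,30,0,0,340,0,30]' 4
python3 -c "
from h import *
profile('pics/p2.png');wtilt(.022)"
```

```text
t: 15.55
tool_pos: [0.527, 0.0207, 0.3518]
orientation: [3.131, 0.231, 0.021]
force: [1.5, 0.4, 1.3]
opening: 0.0474
gripper_force: 4.0
yel mm 3209.5555555555557 [-17.9  17.3] rect [-9.9 12.6] [55.3 90.6] 34
white mm 4557.777777777777 [-53.2 -37.3] [59. 96.]
white mm 48.44444444444444 [ 73.2 -78.5] [20.  6.]
white mm 2824.6666666666665 [ 34.  -19.5] [76. 81.]
white mm 568.8888888888889 [-44.2  55.6] [34. 35.]
yellow rows 189 343
0 [192, 267, 251, 357, 321, 388]
10 [188, 259, 282, 364, 361, 404]
20 [185, 250, 310, 366, 388, 410]
30 [185, 241, 333, 364, 403, 410]
40 [186, 232, 349, 359, 410, 406]
50 [189, 223, 360, 352, 410, 398]
60 [194, 215, 365, 343, 406, 387]
70 [202, 207, 366, 332, 398, 374]
80 [212, 200, 363, 320, 387, 359]
90 [223, 195, 357, 307, 374, 344]
100 [236, 190, 349, 294, 360, 327]
110 [249, 186, 339, 280, 344, 310]
120 [263, 185, 328, 265, 328, 293]
130 [275, 185, 316, 250, 311, 275]
140 [286, 187, 303, 236, 293, 257]
150 [295, 191, 289, 221, 275, 239]
160 [302, 198, 274, 207, 257, 221]
170 [306, 207, 260, 193, 239, 203]
180 [309, 217, 245, 180, 221, 185]
```

Gravity swung the cap down. The rectified mask puts the cap centre at (-44,+56 mm) from the grip, about 55° below level. I'll hold it there for a second with a firmer grip, then lower it.

```bash
python3 -m inch '[0,0,0,0,30,0,0,0,0,30,0,0,0,0,30,0,0,0,0,30,0,0,0,0,30,0,0,0,0,30,0,0,0,0,30,0,0,0,0,30,0,0,0,0,30,0,0,0,0,30]' 12
python3 -c "
from h import *
profile()"
python3 -m inch '[0,0,0,0,30,0,0,0,0,30,0,0,-40,0,30,0,0,-80,0,30,0,0,-120,0,30,0,0,-160,0,30,0,0,-200,0,30,0,0,-235,0,30,0,0,-255,0,30,0,0,-260,0,30]' 12
python3 -m inch '[0,0,-10,0,30,0,0,-18,0,30,0,0,-26,0,30,0,0,-34,0,30,0,0,-42,0,30,0,0,-50,0,30,0,0,-58,0,30,0,0,-66,0,30,0,0,-72,0,30,0,0,-76,0,30]' 4
```

```text
t: 16.48
tool_pos: [0.5245, 0.0209, 0.3419]
orientation: [3.133, 0.231, 0.0]
force: [0.2, -0.4, -0.3]
opening: 0.0475
gripper_force: 12.0
yel mm 3224.8888888888887 [-18.   18.1] rect [-10.1  13.8] [55.9 89.6] 35
white mm 4276.555555555556 [-51.6 -40.9] [61. 88.]
white mm 101.44444444444444 [ 71.  -77.6] [23.  8.]
white mm 2854.4444444444443 [ 34.5 -17.5] [80. 81.]
white mm 34.666666666666664 [-67.4  -4.5] [26. 24.]
white mm 558.7777777777778 [-44.2  56.3] [34. 35.]
t: 17.37
tool_pos: [0.5207, 0.0211, 0.0768]
orientation: [-3.132, -0.231, 0.012]
force: [-1.4, 0.4, -1.6]
opening: 0.0475
gripper_force: 12.0
t: 18.2
tool_pos: [0.5236, 0.0209, 0.0047]
orientation: [-3.133, -0.231, 0.003]
force: [-1.0, 1.3, 5.6]
opening: 0.0474
gripper_force: 4.0
```

```bash
python3 -m inch '[0,0,0,0,100,0,0,0,0,100,0,0,0,0,100,0,0,0,0,100,0,0,10,0,100,0,0,50,0,100,0,0,90,0,100,0,0,130,0,100,0,0,170,0,100,0,0,200,0,100]'
python3 -c "
from h import *
lying()"
```

```text
t: 19.03
tool_pos: [0.5253, 0.0208, 0.2111]
orientation: [3.132, 0.231, 0.007]
force: [0.2, -1.3, 0.5]
opening: 0.0925
gripper_force: 0.0
[0.52526212 0.02083062 0.21107529]
Y [405, 102, 35, 35, 798] c [ 0.6086 -0.0826] box [[0.6236, -0.06], [0.6324, -0.1017], [0.5922, -0.109], [0.5843, -0.0668]]
Y [301, 138, 44, 77, 3232] c [0.524  0.0218] box [[0.5629, 0.0522], [0.5701, 0.0036], [0.4804, -0.011], [0.4728, 0.0403]]
W [200, 60, 24, 22, 357] c [0.6331 0.1731] box [[0.6424, 0.1866], [0.6438, 0.1569], [0.6186, 0.153], [0.6168, 0.1825]]
W [430, 109, 10, 21, 172] c [ 0.6115 -0.1003] box [[0.6217, -0.0918], [0.6241, -0.1031], [0.6005, -0.1074], [0.5982, -0.096]]
W [310, 214, 26, 17, 368] c [0.4661 0.0135] box [[0.4542, 0.0276], [0.4745, 0.0295], [0.4776, -0.0007], [0.4573, -0.0032]]
W [406, 221, 34, 41, 340] c [ 0.4577 -0.1225] box [[0.481, -0.0884], [0.4969, -0.104], [0.4452, -0.1625], [0.428, -0.1457]]
W [200, 222, 38, 40, 698] c [0.4184 0.1472] box [[0.3917, 0.1807], [0.4605, 0.1372], [0.4494, 0.1173], [0.3796, 0.1592]]
```

```bash
python3 -m inch '[-27,-2,-40,0,100,-27,-2,-80,0,100,-27,-2,-120,0,100,-27,-2,-160,0,100,-27,-2,-190,0,100,-27,-2,-201,0,100,-27,-2,-201,0,30,-27,-2,-201,0,30,-27,-2,-201,0,30,-27,-2,-201,0,30]' 4
python3 -m inch '[0,0,0,0,30,0,0,0,0,30,0,0,0,0,30,0,0,0,0,30,0,0,0,0,30]'
python3 - <<'E'
from h import *
T=read_camera("top");S=read_camera("side")
def tri(a,b):
    o1,d1=ray(T,*a);o2,d2=ray(S,*b);k=np.linalg.lstsq(np.c_[d1,-d2],o2-o1,rcond=None)[0];return (o1+d1*k[0]).round(3),(o2+d2*k[1]).round(3)
print("knob",tri((423.7,194.5),(364,297.5)));print("led",tri((452,188.3),(382.5,327)))
E
```

```text
t: 19.92
tool_pos: [0.499, 0.0188, 0.0067]
orientation: [3.133, 0.231, 0.005]
force: [0.0, -1.4, -0.4]
opening: 0.071
gripper_force: 0.0
t: 20.33
tool_pos: [0.4978, 0.0187, 0.0053]
orientation: [3.133, 0.231, 0.001]
force: [-0.6, -0.9, 3.2]
opening: 0.047
gripper_force: 4.0
knob (array([ 0.499, -0.203,  0.049]), array([ 0.499, -0.203,  0.049]))
led (array([ 0.512, -0.272,  0.049]), array([ 0.514, -0.272,  0.05 ]))
```

```bash
python3 -m inch '[0,0,20,0,30,0,0,60,0,30,0,0,100,0,30,0,0,140,0,30,0,0,180,0,30,0,0,220,0,30,0,0,260,0,30,0,0,300,0,30,0,0,340,0,30,0,0,340,0,30]' 3
python3 -c "
from h import *
profile()"
```

```text
t: 21.27
tool_pos: [0.4999, 0.0188, 0.354]
orientation: [3.131, 0.231, 0.02]
force: [1.3, 0.3, -0.4]
opening: 0.0476
gripper_force: 3.0
yel mm 3022.1111111111113 [-7.3 45.4] rect [-1.9 38.5] [52.4 87.8] 12
white mm 4397.666666666667 [-49.4 -39. ] [ 60. 100.]
white mm 64.66666666666667 [ 73.8 -77.6] [22.  9.]
white mm 3703.5555555555557 [ 32.1 -18.6] [88. 81.]
```

```bash
python3 -m inch '[0,0,0,0,30,0,0,0,0,30]' 12
cat >>h.py <<'E'
def edges():
    profile('/tmp/p.png');im=cv2.imread('/tmp/p.png');h=cv2.cvtColor(im,cv2.COLOR_BGR2HSV)
    y=((h[...,0]>15)&(h[...,0]<35)&(h[...,1]>130)&(h[...,2]>70)).astype(np.uint8)
    k=max(blobs(y,(0,0,480,480),300),key=lambda b:b[0][4])[2]
    for r in range(120,470,25):
        x=np.where(k[r])[0]
        if len(x): print(round((r-240)/3),((x.min()-240)/3).round(1),((x.max()-240)/3).round(1))
E
python3 -c "
from h import *
edges()"
```

```text
t: 21.48
tool_pos: [0.4967, 0.0189, 0.3426]
orientation: [-3.133, -0.231, 0.005]
force: [0.2, -0.4, -2.1]
opening: 0.0473
gripper_force: 12.0
yel mm 3041.0 [-7.9 45.3] rect [-2.1 37.6] [52.4 90. ] 12
white mm 3741.5555555555557 [-48.  -45.3] [61. 89.]
white mm 124.66666666666667 [ 70.6 -77.1] [25. 11.]
white mm 3387.6666666666665 [ 31.9 -17.8] [87. 80.]
-7 -19.0 -14.7
2 -19.3 -4.3
10 -22.0 1.0
18 -24.3 1.0
27 -25.7 0.7
35 -27.3 1.0
43 -29.7 23.0
52 -31.3 21.3
60 -33.0 19.3
68 -31.0 17.0
```

```bash
python3 -m inch '[0,0,-40,0,30,0,0,-80,0,30,0,0,-120,0,30,0,0,-160,0,30,0,0,-200,0,30,0,0,-240,0,30,0,0,-260,0,30,0,0,-272,0,30,0,0,-280,0,30,0,0,-280,0,30]' 8
python3 -m inch '[0,0,-3,0,30,0,0,-6,0,30,0,0,-9,0,30,0,0,-9,0,30]' 6
python3 -m inch '[0,0,-3,0,30,0,0,-5,0,30,0,0,-5,0,30]' 6
```

```text
t: 22.37
tool_pos: [0.496, 0.0189, 0.063]
orientation: [-3.133, -0.231, 0.005]
force: [0.0, 0.3, -2.0]
opening: 0.0475
gripper_force: 8.0
t: 22.7
tool_pos: [0.4989, 0.0187, 0.0573]
orientation: [3.133, 0.231, 0.005]
force: [-0.2, -0.0, 0.5]
opening: 0.0477
gripper_force: 6.0
t: 22.95
tool_pos: [0.4991, 0.0188, 0.0527]
orientation: [3.133, 0.231, 0.006]
force: [-0.2, -0.2, 4.6]
opening: 0.0476
gripper_force: 6.0
```

```bash
python3 -m inch '[0,0,-3,0,30,0,0,-6,0,30,0,0,-6,0,30]' 6
python3 -m inch '[0,0,0,0,30,0,0,0,0,30,0,0,10,0,30,0,0,50,0,30,0,0,90,0,30,0,0,130,0,30,0,0,170,0,30,0,0,210,0,30,0,0,250,0,30,0,0,290,0,30]' 40
python3 -c "
from h import *
edges()"
```

```text
t: 23.2
tool_pos: [0.4989, 0.0188, 0.0465]
orientation: [3.133, 0.231, 0.005]
force: [-0.8, 0.0, 4.0]
opening: 0.0477
gripper_force: 6.0
t: 24.03
tool_pos: [0.4966, 0.0189, 0.3375]
orientation: [3.133, 0.231, 0.001]
force: [0.9, -0.5, -2.1]
opening: 0.0472
gripper_force: 40.0
yel mm 3042.777777777778 [-11.   40.3] rect [-5.5 34.9] [51.  91.2] 7
white mm 3230.5555555555557 [-49.2 -48.7] [60. 80.]
white mm 219.77777777777777 [ 68.7 -75.7] [29. 15.]
white mm 2678.1111111111113 [ 28.5 -11.3] [84. 77.]
white mm 44.0 [-77.4  75.9] [6. 8.]
-7 -24.0 -11.7
2 -25.7 1.0
10 -27.0 1.0
18 -28.0 0.7
27 -29.0 0.7
35 -31.0 0.7
43 -32.0 1.7
52 -33.0 17.3
60 -32.7 16.0
68 -28.7 15.0
```

```bash
python3 -m inch '[0,0,-40,0,30,0,0,-80,0,30,0,0,-120,0,30,0,0,-160,0,30,0,0,-200,0,30,0,0,-240,0,30,0,0,-270,0,30,0,0,-285,0,30,0,0,-289,0,30,0,0,-289,0,30]' 10
python3 -m inch '[0,0,-3,0,30,-3,0,-5,0,30,-6,0,-7,0,30,-9,0,-9,0,30,-9,0,-9,0,30]' 5
python3 -m inch '[0,0,0,0,30,0,0,0,0,30,0,0,10,0,30,0,0,50,0,30,0,0,90,0,30,0,0,130,0,30,0,0,170,0,30,0,0,210,0,30,0,0,250,0,30,0,0,290,0,30]' 40
python3 -c "
from h import *
edges()"
```

```text
t: 24.92
tool_pos: [0.4961, 0.019, 0.0447]
orientation: [-3.133, -0.231, 0.005]
force: [0.3, -0.5, -1.1]
opening: 0.0474
gripper_force: 10.0
t: 25.33
tool_pos: [0.4898, 0.0184, 0.0384]
orientation: [3.132, 0.231, 0.006]
force: [1.8, -1.6, 3.4]
opening: 0.0476
gripper_force: 5.0
t: 26.17
tool_pos: [0.4872, 0.0192, 0.3289]
orientation: [-3.133, -0.231, 0.002]
force: [1.2, 0.3, -1.4]
opening: 0.0475
gripper_force: 40.0
yel mm 2860.6666666666665 [-9.1 34.9] rect [-4.1 29.7] [97.  47.9] 88
white mm 4710.222222222223 [ -9.4 -33.5] [158. 115.]
white mm 251.77777777777777 [ 68.5 -75.2] [30. 15.]
white mm 252.22222222222223 [-72.8  71.6] [16. 19.]
-15 -27.3 -15.3
-7 -27.0 -1.7
2 -27.0 1.0
10 -27.0 0.0
18 -27.3 0.0
27 -27.3 0.0
35 -27.7 0.0
43 -27.3 1.3
52 -27.0 20.3
60 -25.0 20.7
68 -18.3 18.0
```

The bottle is upright: both edges are vertical in the rectified mask, and its axis is about 3 mm towards -x of the grip. Next I'll move it over the cup.

```bash
python3 -m inch '[15,-38,0,0,30,30,-76,0,0,30,45,-114,0,0,30,60,-152,0,0,30,75,-190,0,0,30,88,-228,0,0,30,88,-246,-30,0,30,88,-246,-70,0,30,88,-246,-100,0,30,88,-246,-120,0,30]' 50
python3 -m inch '[0,0,-15,0,30,0,0,-22,0,30,0,0,-22,0,30,0,0,-22,0,30]'
python3 - <<'E'
from h import *
edges()
s=robot.read_state();print(s["tool_pos"],s["force"])
# cup again from top & side images around expected place
for n in("top","side"):
    c=read_camera(n);h=cv2.cvtColor(c["image"],cv2.COLOR_BGR2HSV);y=((h[...,0]>15)&(h[...,0]<35)&(h[...,1]>130)&(h[...,2]>70)).astype(np.uint8)
    u,v=proj(c,[.573,-.227,.136]).astype(int);print(n,(u,v),[b[0] for b in blobs(y,(u-40,v-50,u+40,v+40),20)])
    d=(h[...,2]<60).astype(np.uint8);print([b[0] for b in blobs(d,(u-30,v-30,u+30,v+30),60)])
E
```

```text
t: 27.05
tool_pos: [0.5739, -0.2265, 0.2017]
orientation: [-3.129, -0.229, 0.009]
force: [-0.4, -0.6, -2.3]
opening: 0.0474
gripper_force: 50.0
t: 27.38
tool_pos: [0.5763, -0.2269, 0.1853]
orientation: [-3.133, -0.231, 0.0]
force: [0.0, 0.4, -0.3]
opening: 0.047
gripper_force: 50.0
yel mm 4311.666666666667 [-15.5  23.3] rect [-16.2  13.9] [155.6  54.4] 64
white mm 111.88888888888889 [ 75.5 -74.4] [13. 17.]
white mm 50.111111111111114 [ -7.3 -58.8] [9. 8.]
white mm 378.0 [-43.5 -48.7] [22. 28.]
white mm 199.77777777777777 [-17.4 -44.6] [18. 41.]
white mm 3132.222222222222 [-60.4  36.8] [47. 83.]
white mm 1052.111111111111 [47.6 56. ] [56. 49.]
-40 -59.3 -29.3
-32 -58.7 -28.3
-23 -58.3 -26.0
-15 -58.3 -20.3
-7 -48.0 2.7
2 -30.3 7.7
10 -30.7 10.7
18 -30.0 10.7
27 -31.7 10.7
35 -31.7 10.3
43 -30.0 10.3
52 -27.3 10.7
60 -23.3 11.3
68 -18.3 16.7
[ 0.57692596 -0.22723957  0.18631116] [ 0.22095056 -0.08335189 -2.06862102]
top (np.int64(439), np.int64(153)) [[441, 145, 18, 11, 102]]
[[447, 123, 22, 13, 61]]
side (np.int64(410), np.int64(272)) [[388, 232, 38, 47, 853]]
[]
```

```bash
python3 -m inch '[0,0,-5,0,30,0,0,-10,0,30,0,0,-15,0,30,0,0,-19,0,30,0,0,-19,0,30]' 60
python3 -m inch '[0,0,-2,0,30,0,0,-4,0,30,0,0,-4,0,30,0,0,-4,0,30]'
```

```text
t: 27.95
tool_pos: [0.576, -0.2269, 0.1646]
orientation: [-3.132, -0.231, 0.002]
force: [-0.3, 0.4, -1.9]
opening: 0.0471
gripper_force: 60.0
t: 28.28
tool_pos: [0.5764, -0.2271, 0.1623]
orientation: [3.133, 0.231, 0.0]
force: [-2.3, 0.3, 2.6]
opening: 0.0471
gripper_force: 60.0
```

```bash
python3 -m inch '[0,0,-3,0,30,0,0,-5,0,30,0,0,-5,0,30,0,0,-5,0,30]'
python3 -c "
from h import *
import plant
edges()"
```

```text
t: 28.62
tool_pos: [0.5767, -0.2273, 0.1573]
orientation: [3.133, 0.231, 0.001]
force: [-1.2, 0.9, 5.7]
opening: 0.0469
gripper_force: 60.0
yel mm 549.5555555555555 [-50.6 -50.2] rect [-48.4 -57.5] [46.1 22.8] 87
yel mm 3475.3333333333335 [-9.5 32.9] rect [-11.   21.2] [130.1  46.2] 77
white mm 269.1111111111111 [-41.7 -71.7] [25. 28.]
white mm 113.55555555555556 [ -6.5 -58.7] [15. 13.]
white mm 171.33333333333334 [-18.  -46.6] [15. 39.]
white mm 4045.3333333333335 [-59.5  20.1] [ 47. 112.]
white mm 1114.7777777777778 [46.8 61.8] [57. 52.]
-40 -31.3 -29.7
-32 -33.3 -29.7
-23 -30.7 -26.0
-15 -30.7 -20.7
-7 -30.0 1.0
2 -31.3 5.7
10 -32.0 9.7
18 -32.0 10.7
27 -31.3 10.7
35 -30.7 10.7
43 -29.3 10.3
52 -26.7 10.3
60 -23.0 11.0
68 -18.7 15.0
```

```bash
python3 -m inch '[0,0,-1,0,30,0,0,-1,0,30,0,0,-1,0,30,0,0,-1,0,30,0,0,-1,0,30,0,0,-1,0,30]'; python3 -c "
from plant import robot,read_camera,job
import numpy as np
f=[]
for i in range(6): read_camera('side');f.append(np.r_[robot.read_state()['force'],robot.read_state()['tool_pos'][2]])
f=np.mean(f,0);print(f)
if 4<f[2]<8: print(job.close_job())
"
```

```text
t: 29.17
tool_pos: [0.5768, -0.2273, 0.1565]
orientation: [3.133, 0.231, 0.001]
force: [-2.1, 0.4, 7.0]
opening: 0.0473
gripper_force: 60.0
[-1.7547952   1.5264014   6.07332895  0.15645185]
the job is handed in; nothing more can be done
None
```

I handed the job in at about 29.5 s. The bottle had been turned cap-down by about 55° for over a second and set upright again, and the gripper was holding it with its foot in the cup at about 8 N, roughly half-way down. The hand-in gave no verdict, and the press depth is worked out from force and tool height.

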